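# End the drying cycle and bring out the watercolour

## Task

The little painting in the drying cabinet is dry. First turn the timer's big pointer knob anticlockwise (seen from above) back until its pointer stands on the zero mark, not past it, and let go; the way is too long for one turn of the wrist, so let go and take the knob afresh as needed. Then pull the cabinet's tray out to its stop by its handle, and leave the other things on the table where they are.

Things in the scene. Friction and masses are not known exactly. Their poses are not given: they have to be found in the camera images.
- timer: Timer: a fixed grey box 150 x 150 x 60 mm high with a round metal scale plate and a big black pointer knob on top. Origin under its centre, z up, the knob's axis is its z axis. Its -x side carries the zero mark, roughly on the side towards the robot.
- timer_zero (a point): The zero mark: the long thick black stroke with a diamond at its outer end, on top of the timer box (60 mm up), 64 mm from the knob's axis. The nine short strokes that follow clockwise every 30 degrees are the rest of the scale.
- dial_grip (a point): On the knob's axis at grip height, 97 mm above the table, 34 mm above the knob's underside. The knob: a disc 76 mm across, 6 mm thick, carrying an upright bar 18 mm thick with flat parallel sides, about 60 mm long, top 44 mm above the underside; one end is a pointed nose, the other square. Site x runs along the bar from nose to square end, y across it, z up. Grip across the flat sides from above.
- dial_pointer (a point): Top of the knob's pointed nose, 30 mm from the knob's axis; a white line on the bar's top runs from near the axis to the nose, and a short white line on the disc continues it.
- dial (a joint): Knob angle in rad, 0 when the pointer is on the zero mark, growing clockwise seen from above (so turn it anticlockwise to bring it down to 0). Starts between 3.5 and 4.5. Stops at -0.7 and 4.8: there is no stop or click at zero. Light, even friction (about 0.06 N m), stays where it is left.
- dryer: Drying cabinet: a fixed white metal box, its shell 240 mm wide (y), 125 mm high, from 60 to 300 mm along its own +x from its origin. Origin on the table right under the middle of the handle of the shut tray. The tray comes out along the cabinet's own -x, roughly towards the robot. It may stand to the left or right of the timer.
- tray_handle (a point): Middle of the tray's handle: a level round steel bar 11 mm thick, 120 mm long along the point's y axis, 97 mm above the table, on two posts 50 mm either side of the middle, its centre line 45 mm out from the tray front (39 mm clear gap behind the bar). The cabinet's top is 28 mm above the centre line. Moves with the tray, which pulls along this point's -x.
- tray (a joint): How far the tray is out, in m: 0 shut, 0.16 at its stop. Starts between 0 and 0.025. Sliding friction about 1.5 N, stays where it is left.
- tub: clear open plastic water tub, 150 x 120 x 75 mm high, empty; origin under its centre. Not to be moved.
- dish: white ceramic mixing bowl, 130 mm across, 35 mm high; origin under its centre. Not to be moved.
- sprayer: slim glass spray bottle standing upright, 42 mm across, 140 mm high; origin under its centre. Not to be moved.
- brush: paint brush lying flat, 190 mm long, along its x axis. Not to be moved.
- sponge: white sponge block, 80 x 60 x 20 mm, lying on top of the drying cabinet; origin under its centre. Not to be moved.
- jar: amber jar, 56 mm across, 75 mm high, standing behind the timer; origin under its centre. Not to be moved.
- tube: paint tube lying flat, about 93 x 28 x 20 mm, long along its x axis; origin under its centre. Not to be moved.
There are look-alikes about, which are no part of the job. What is shaped like the timer but turquoise or yellow is not meant.

How it is judged (in metres and radians):
On the way, in this order (a step that is already met when the one before it is completed fails the run):
1. the timer's pointer stands on zero and the knob is let go (value of joint dial between -0.13 and 0.13 rad and contact force between the fingers and timer below 0.5 N), for 0.3 s.
2. the tray is pulled out to its stop (value of joint tray above 0.15 m), for 0.2 s.
At the end, for the whole second after the job is handed in: The knob's pointer is within 0.13 rad (7 degrees) of the zero mark, the tray is out to its stop (within 10 mm) and still, and both are let go. The bystanders have stayed within 50 mm of where they stood, the spray bottle and the jar upright (all of step 1 and value of joint tray above 0.15 m and contact force between the fingers and dryer below 0.5 N and velocity of joint tray between -0.01 and 0.01 m/s); the robot touches nothing.
It fails at once if a bystander is moved more than 50 mm from where it stood (distance of any of tub, dish, sprayer, brush, sponge, jar, tube from where it was at the start of the episode above 0.05 m).
It fails at once if the spray bottle or the jar is knocked over (angle between any of sprayer, jar's own z axis and vertical above 0.5 rad).
It also fails if it takes over 72 s, if anything falls off the work surface, if the arm or the gripper's body presses on something with over 40 N, if the wrist force passes 120 N, or if a joint passes its speed limit or range.

## Robot

A 6-joint arm with a two-finger parallel gripper is mounted at the origin on the work surface. World frame = base frame: x ahead of the robot, y to its left, z up, the work surface at z = 0. Lengths are in m, angles in degrees, forces in N, time in s.
With the tool pointing down it reaches from about 0.25 to 0.725 m from the base axis. Payload 9.7 kg.
Tool frame: the origin (TCP) lies at the very end of the fingers, on their centre line; the grasp point (between the pads) lies tcp_to_grasp behind it (tcp_to_grasp is the distance from the TCP to the grasp point, in m); z points along the fingers, y is the direction in which the jaws open and shut (so a half turn about z gives the same grasp; the last joint's range is limited). The gripper opens to 85 mm and grips with 20 to 120 N. Pads are 22 mm wide; open, the fingers measure 114 mm over their backs; the gripper's body (76 mm by 85 mm) begins 54 mm behind the grasp point. The pads swing forward as they close: fully open they stand 13 mm farther back than shut.
Start: joints at [76.375, 4.979, 10.078, 95.1, 0, 90], TCP at [0.13, 0.535, 0.205] pointing down, gripper open.
Joint ranges: [-179.16, 179.16], [-48.56, 103.87], [-65.8, 70.77], [-126.05, 130.52], [-82.76, 87.17], [-180, 180]. Speed limits (degrees/s): [127.2, 127.2, 147.25, 180, 180, 180].

## Interface

Orientations are given as [roll, pitch, yaw] about the fixed x, y, z axes, in that order (R = Rz(yaw) Ry(pitch) Rx(roll)).
In Python, from workcell import * gives the robot as it stands. The module is installed in compiled form; this text tells all that it offers.
- The arm moves only by the shell command python3 -m pendant 'ROWS' [FORCE]. ROWS is JSON, a list of rows, each a list of 3 entries, a list of its own where there are three numbers: the opening in per cent of the stroke, from 0 (shut) to 100 (fully open), then the shift along the world's x, y, z in mm, then the turn, a rotation vector about the world's x, y, z in degrees. A call has 1 to 20 rows; each row is the pose to reach, as a shift and turn from the pose measured when the call began; what a row does not reach only later rows make up. A row lasts 1/8 s, in which the tool goes at most 62.5 mm and 10.7 degrees, less where a joint would pass 70% of its speed; a pose out of reach is approached as far as the arm can. A call with a gripper value outside its range is refused whole. The fingers move at their own pace and stop on an object; FORCE is the grip in N (left out, the last holds). Time passes only in rows, so rows that repeat a pose let the fingers close. It gives the time, the measured TCP pose, the force and the opening at its end, in the units of the state.
- get_obs(): the state, without advancing time (a new reading comes with each control period).
- camera(name): name is "side" or "top"; returns a dict with "img" (420x560x3 uint8, red, green, blue), "fx", "fy", "cx", "cy" (pixels), "k1" (the pictures are not rectified: a ray, as slopes to the right and down, at radius r is drawn at 1 + k1 r^2 times it, then the intrinsics apply), "cam_to_world" (4x4, takes a point from camera to world coordinates). Camera axes: x right, y down, z forward; pixel columns grow to the right and rows downward; lengths in m; the calibration is good to about 2 mm. A picture is of the moment at which its call begins. There is no depth.
- job_done(): hands the job in, once; it reports no verdict.
Trained networks look in a picture, given as the dict that the camera call returned (one of the last four; its "shot" number tells which), for a name from the list of things; names that differ only in an ending like _2 or _b are one class to them, and where a whole thing is asked for, a point or a joint stands for the part that bears it (a point fixed in the world has none). Each returns a list of dicts, best first, with "confidence" (0 to 1); they miss things now and then, are a little off and sometimes report something else, mostly with a low value. They report only what shows in the picture. A call takes as long as a camera call. They do not tell look-alikes from the thing itself.
- regions_of(picture, label): "region" (420x560 bool, what is visible of it).
- pinpoint(picture, label): "position" ([x, y, z] in m, in world coordinates, good to about 4 mm: a listed point, or the origin of a listed thing).
The state is a dict: "time": time; "q": joint angles; "qd": joint speeds; "joint_efforts": joint torques, N m; "ee_pos": TCP position; "tcp_rot": TCP orientation; "wrist_force": force on the tool from outside, world axes, zero at the start; "torque": the same for the moment, N m; "opening": finger opening in m.
Only numpy, scipy, OpenCV 4.12 (cv2) and the standard library are available. Lean on these libraries where they do the work, as an engineer would, in place of code of your own. Each camera call takes 0.05 s, during which the arm holds its last target. There are 200 camera calls.

## Working session

There is one attempt and no reset: what is moved stays moved. The work goes in short steps, Python scripts to look and compute and a shell command to move; the robot and the scene stay as the last step left them, time stands still between calls to the robot, and variables do not carry over. Pictures are saved under pics/ and viewed, about 8 in all and at most 12, crops included, and the job is handed in when it is done.

```bash
mkdir -p pics; cat > h.py <<'E'
from workcell import *
import numpy as np, cv2
def save(p,n): cv2.imwrite('pics/'+n+'.png',cv2.cvtColor(p['img'],cv2.COLOR_RGB2BGR))
def px(p,P):
    T=np.linalg.inv(p['cam_to_world']);c=T[:3,:3]@np.array(P)+T[:3,3];s=c[:2]/c[2];s=s*(1+p['k1']*(s@s))
    return np.round([p['fx']*s[0]+p['cx'],p['fy']*s[1]+p['cy']],0)
def ray(p,uv,z):
    d=np.array([(uv[0]-p['cx'])/p['fx'],(uv[1]-p['cy'])/p['fy']]);s=d.copy()
    for _ in range(20): s=d/(1+p['k1']*(s@s))
    R=p['cam_to_world'];v=R[:3,:3]@np.array([*s,1]);o=R[:3,3]
    return o+v*(z-o[2])/v[2]
E
python3 - <<'E'
from h import *
o=get_obs();print(o['time'],o['ee_pos'],o['tcp_rot'],o['opening'])
try: print('t2g',tcp_to_grasp)
except Exception as e: print(e)
ims=[]
for n in('top','side'):
    p=camera(n);save(p,n);print(n,p['cam_to_world'][:3,3])
    for l in('timer','timer_zero','dial_grip','dial_pointer','dryer','tray_handle','tub','dish','sprayer','brush','sponge','jar','tube'):
        for r in pinpoint(p,l)[:3]: print(l,np.round(r['position'],3),round(r['confidence'],2),px(p,r['position']))
E
```

```text
0.0 [0.12949981 0.53424501 0.2046649 ] [-1.79920349e+02  1.82124849e-04  1.66374725e+02] 0.08544775250221774
t2g 0.0187
top [ 0.33100369 -0.03194233  1.20288314]
timer [ 0.317 -0.274 -0.002] 0.94 [364. 259.]
timer [0.176 0.288 0.001] 0.86 [177. 310.]
timer [0.599 0.194 0.004] 0.81 [209. 170.]
timer_zero [ 0.254 -0.267  0.06 ] 0.84 [366. 281.]
timer_zero [0.114 0.294 0.056] 0.7 [169. 335.]
timer_zero [0.54  0.211 0.062] 0.58 [199. 186.]
dial_grip [0.605 0.198 0.099] 0.94 [201. 161.]
dial_grip [ 0.316 -0.278  0.099] 0.76 [372. 259.]
dial_grip [0.18  0.289 0.102] 0.63 [166. 313.]
dial_pointer [0.603 0.171 0.11 ] 0.95 [210. 160.]
dial_pointer [0.153 0.291 0.112] 0.74 [165. 324.]
dial_pointer [ 0.287 -0.271  0.108] 0.6 [371. 270.]
dryer [ 0.628 -0.183  0.002] 0.84 [330. 158.]
dryer [0.54  0.211 0.062] 0.75 [199. 185.]
tray_handle [ 0.629 -0.184  0.099] 0.69 [334. 150.]
tub [ 0.398 -0.507  0.001] 0.69 [439. 230.]
dish [ 0.413  0.47  -0.004] 0.89 [119. 232.]
dish [ 0.711  0.155 -0.   ] 0.62 [221. 135.]
sprayer [ 0.598 -0.546  0.   ] 0.72 [448. 166.]
brush [0.397 0.009 0.002] 0.84 [269. 234.
[... 723 characters left out ...]
6] 0.66 [225. 261.]
dial_pointer [0.603 0.176 0.107] 0.59 [312. 174.]
dial_pointer [0.144 0.29  0.106] 0.51 [198. 161.]
dryer [ 0.634 -0.181  0.001] 0.76 [331. 258.]
tray_handle [ 0.623 -0.181  0.097] 0.88 [331. 238.]
tub [ 0.392 -0.508  0.001] 0.66 [264. 349.]
tub [0.413 0.474 0.   ] 0.47 [263. 158.]
dish [ 0.412  0.472 -0.003] 0.76 [263. 159.]
sprayer [ 0.597 -0.548  0.001] 0.82 [340. 358.]
brush [0.395 0.011 0.002] 0.7 [261. 223.]
brush [ 0.75  -0.19   0.127] 0.3 [371. 232.]
sponge [ 0.753 -0.19   0.128] 0.74 [372. 231.]
jar [0.715 0.155 0.   ] 0.64 [338. 197.]
jar [ 0.603  0.199 -0.   ] 0.18 [310. 192.]
tube [ 0.345  0.219 -0.002] 0.6 [248. 191.]
tube [0.534 0.207 0.065] 0.59 [294. 178.]
```

View pics/top.png

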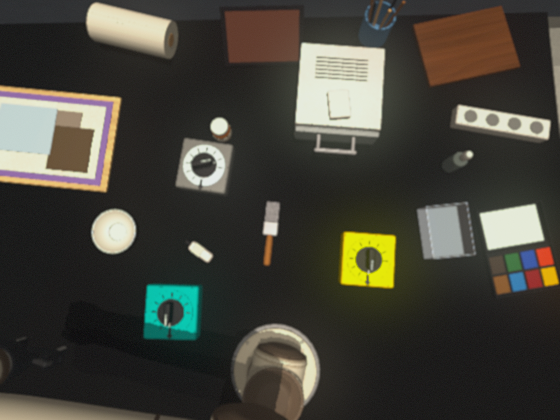

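View pics/side.png

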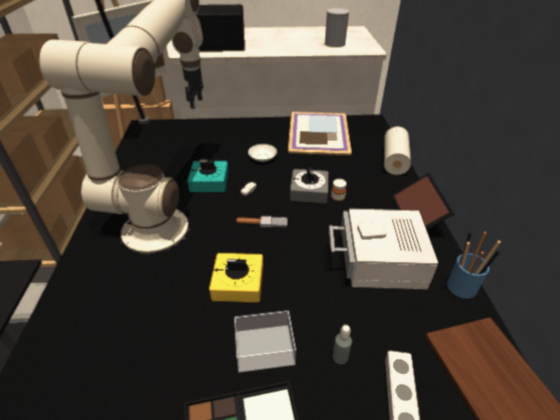

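The pictures show three timer-shaped things. In the top view they are grey at (204,166), turquoise at (172,313) and yellow at (368,260), and the description picks the grey one. The only cabinet has its handle at (335,150), and the jar is at (221,128). I'll check the grey timer in a close crop.

```bash
python3 - <<'E'
from h import *
p=camera('top');s=camera('side')
a=cv2.resize(p['img'][125:205,165:245],None,fx=5,fy=5,interpolation=cv2.INTER_CUBIC)
b=cv2.resize(s['img'][155:215,280:360],None,fx=5,fy=5,interpolation=cv2.INTER_CUBIC)
b=np.pad(b,((0,100),(0,0),(0,0)))
save({'img':np.hstack([a,b])},'crop1')
for q in(p,s):
    for l in('dial_grip','dial_pointer','timer_zero','tray_handle','dryer','jar'):
        print(l,[(np.round(r['position'],3).tolist(),round(r['confidence'],2)) for r in pinpoint(q,l) if r['position'][0]>.5])
E
```

```text
dial_grip [([0.602, 0.199, 0.096], 0.7)]
dial_pointer [([0.604, 0.171, 0.109], 0.76), ([0.599, 0.195, 0.001], 0.48)]
timer_zero [([0.539, 0.21, 0.06], 0.56)]
tray_handle [([0.631, -0.182, 0.096], 0.91)]
dryer [([0.626, -0.183, -0.0], 0.72)]
jar [([0.711, 0.159, -0.002], 0.55)]
dial_grip [([0.599, 0.2, 0.096], 0.77)]
dial_pointer [([0.623, -0.183, 0.098], 0.64), ([0.602, 0.175, 0.104], 0.5)]
timer_zero [([0.533, 0.206, 0.065], 0.73), ([0.602, 0.202, -0.004], 0.27)]
tray_handle [([0.625, -0.183, 0.098], 0.87)]
dryer [([0.635, -0.18, -0.004], 0.82)]
jar [([0.718, 0.154, -0.005], 0.73)]
```

View pics/crop1.png

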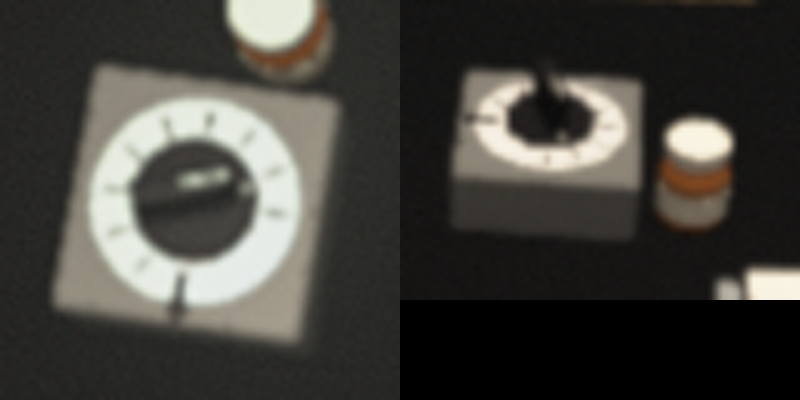

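The crop confirms the grey timer. The zero stroke is at crop (178,300), and the pointer faces right and slightly up, with its white line running from (180,183) to (232,174). The jar stands behind it on the right. Next I'll compute the angles.

```bash
python3 - <<'E'
from h import *
p=camera('top')
f=lambda u,v,z:ray(p,(165+u/5-.4,125+v/5-.4),z)
a,b=f(180,183,.107),f(232,174,.107);print(a,b,'bar',np.degrees(np.arctan2(*(b-a)[[1,0]])))
c,z=f(195,200,.066),f(176,320,.06);print(c,z,'zero',np.degrees(np.arctan2(*(z-c)[[1,0]])))
d=f(246,188,.069);print(d,'discline',np.degrees(np.arctan2(d[1]-.1995,d[0]-.601)))
E
python3 -m pendant '[[100,[40,-25,0],[0,0,-8]],[100,[80,-55,0],[0,0,-16]],[100,[120,-85,0],[0,0,-24]],[100,[160,-115,0],[0,0,-32]],[100,[200,-140,0],[0,0,-40]],[100,[240,-170,0],[0,0,-48]],[100,[280,-200,0],[0,0,-56]],[100,[320,-230,0],[0,0,-62]],[100,[360,-255,0],[0,0,-68]],[100,[400,-285,0],[0,0,-68]],[100,[440,-315,0],[0,0,-68]],[100,[471,-335,0],[0,0,-68]],[100,[471,-335,0],[0,0,-68]],[100,[471,-335,0],[0,0,-68]]]' 30
python3 -c "
from h import *
print(get_obs()['q'])"
```

```text
[0.6011701  0.19732233 0.107     ] [0.60579234 0.16775569 0.107     ] bar -81.11470144563133
[0.60086775 0.19700323 0.066     ] [0.53053361 0.20907421 0.06      ] zero 170.26158437377705
[0.60674134 0.16642771 0.069     ] discline -80.15161144834933
time: 3.9
ee_pos: [0.6003, 0.1996, 0.2052]
tcp_rot: [-180.0, -0.0, 98.4]
wrist_force: [-0.5, -0.2, -0.5]
opening: 0.0854
[1.83883676e+01 1.69146894e+01 2.38485220e+01 9.69669214e+01
 1.10901389e-02 1.00024749e+02]
```

```bash
python3 -m pendant '[[100,[1,-1,-40],[0,0,0.6]],[100,[1,-1,-75],[0,0,0.6]],[100,[1,-1,-100],[0,0,0.6]],[100,[1,-1,-118],[0,0,0.6]],[100,[1,-1,-126],[0,0,0.6]],[100,[1,-1,-126],[0,0,0.6]],[0,[1,-1,-126],[0,0,0.6]],[0,[1,-1,-126],[0,0,0.6]],[0,[1,-1,-126],[0,0,0.6]],[0,[1,-1,-126],[0,0,0.6]],[0,[1,-1,-126],[0,0,0.6]],[0,[1,-1,-126],[0,0,0.6]],[0,[1,-1,-126],[0,0,0.6]],[0,[1,-1,-126],[0,0,0.6]]]' 30
```

```text
time: 5.65
ee_pos: [0.6005, 0.1985, 0.0796]
tcp_rot: [-179.9, -0.0, 99.0]
wrist_force: [-4.8, -0.6, 3.5]
opening: 0.0159
```

```bash
python3 -m pendant '[[0,[0,0,0],[0,0,8]],[0,[0,0,0],[0,0,16]],[0,[0,0,0],[0,0,24]],[0,[0,0,0],[0,0,32]],[0,[0,0,0],[0,0,40]],[0,[0,0,0],[0,0,48]],[0,[0,0,0],[0,0,56]],[0,[0,0,0],[0,0,64]],[0,[0,0,0],[0,0,72]],[0,[0,0,0],[0,0,80]],[0,[0,0,0],[0,0,80]]]'
python3 - <<'E'
from h import *
o=get_obs();print(o['q'],o['torque'])
p=camera('top');s=camera('side')
a=cv2.resize(p['img'][125:205,165:245],None,fx=5,fy=5,interpolation=cv2.INTER_CUBIC)
b=cv2.resize(s['img'][125:205,270:350],None,fx=5,fy=5,interpolation=cv2.INTER_CUBIC)
save({'img':np.hstack([a,b])},'crop2')
E
```

```text
time: 7.02
ee_pos: [0.601, 0.1991, 0.0797]
tcp_rot: [-180.0, 0.1, 178.9]
wrist_force: [3.6, 4.5, -1.1]
opening: 0.0162
[ 1.83533587e+01  1.56979630e+01  8.46611148e+00  8.27308905e+01
 -4.56857565e-02  1.94187892e+01] [ 0.91260307 -0.67647462  0.01290005]
```

View pics/crop2.png

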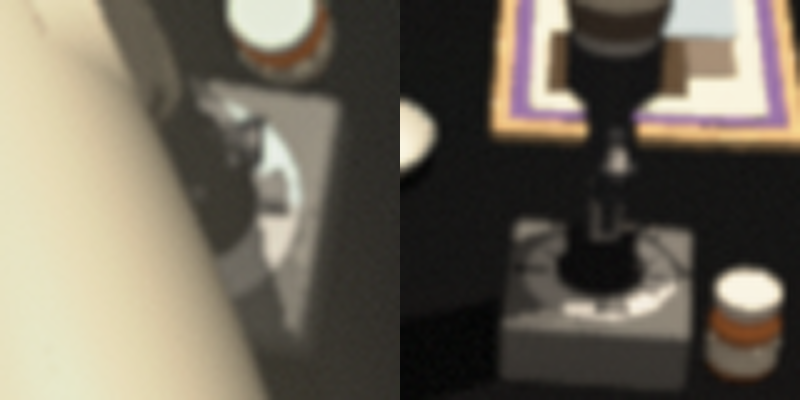

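The crop shows the fingers on the bar, though the top view is mostly hidden by the arm. I'll keep turning and stop a little short of zero.

```bash
python3 -m pendant '[[0,[0,0,0],[0,0,8]],[0,[0,0,0],[0,0,16]],[0,[0,0,0],[0,0,24]],[0,[0,0,0],[0,0,32]],[0,[0,0,0],[0,0,40]],[0,[0,0,0],[0,0,48]],[0,[0,0,0],[0,0,56]],[0,[0,0,0],[0,0,64]],[0,[0,0,0],[0,0,72]],[0,[0,0,0],[0,0,80]],[0,[0,0,0],[0,0,88]],[0,[0,0,0],[0,0,96]],[0,[0,0,0],[0,0,104]],[0,[0,0,0],[0,0,112]],[0,[0,0,0],[0,0,120]],[0,[0,0,0],[0,0,128]],[0,[0,0,0],[0,0,136]],[0,[0,0,0],[0,0,144]],[0,[0,0,0],[0,0,152]],[0,[0,0,0],[0,0,152]]]'
python3 -c "
from h import *
o=get_obs();print(o['q'],o['torque'])"
```

```text
time: 9.62
ee_pos: [0.5996, 0.1996, 0.0796]
tcp_rot: [180.0, 0.2, -29.3]
wrist_force: [-5.8, 3.5, 1.1]
opening: 0.0161
[  18.34089662   15.73156524    8.49447499   82.90615256    0.15147026
 -132.37890474] [0.76738976 1.18018494 0.05108853]
```

```bash
python3 -m pendant '[[0,[0,0,0],[0,0,8]],[0,[0,0,0],[0,0,14]],[0,[0,0,0],[0,0,18]],[0,[0,0,0],[0,0,18]],[0,[0,0,0],[0,0,18]],[100,[0,0,0],[0,0,18]],[100,[0,0,0],[0,0,18]],[100,[0,0,0],[0,0,18]],[100,[0,0,0],[0,0,18]],[100,[0,0,0],[0,0,18]],[100,[0,0,30],[0,0,18]],[100,[0,0,70],[0,0,18]],[100,[0,0,115],[0,0,18]],[100,[-30,-45,130],[0,0,10]],[100,[-60,-90,130],[0,0,2]],[100,[-90,-135,130],[0,0,-6]],[100,[-120,-180,130],[0,0,-14]],[100,[-150,-225,130],[0,0,-22]],[100,[-150,-240,130],[0,0,-30]],[100,[-150,-240,130],[0,0,-30]]]'
python3 - <<'E'
from h import *
print(get_obs()['q'])
p=camera('top');s=camera('side')
a=cv2.resize(p['img'][125:205,165:245],None,fx=5,fy=5,interpolation=cv2.INTER_CUBIC)
b=cv2.resize(s['img'][135:215,270:350],None,fx=5,fy=5,interpolation=cv2.INTER_CUBIC)
save({'img':np.hstack([a,b])},'crop3')
for q in(p,s):
    for l in('dial_grip','dial_pointer','timer_zero','tray_handle','dryer'):
        print(l,[(np.round(r['position'],3).tolist(),round(r['confidence'],2)) for r in pinpoint(q,l) if r['position'][0]>.5])
E
```

```text
time: 12.12
ee_pos: [0.4495, -0.0412, 0.21]
tcp_rot: [-180.0, 0.2, -59.4]
wrist_force: [0.1, 0.6, -0.3]
opening: 0.0856
[  -5.34567774   -8.26138683   -2.33521829   95.99931225    0.1652424
 -125.99419594]
dial_grip [([0.604, 0.2, 0.097], 0.78)]
dial_pointer [([0.572, 0.204, 0.11], 0.58)]
timer_zero [([0.541, 0.211, 0.061], 0.77)]
tray_handle [([0.628, -0.183, 0.097], 0.79)]
dryer [([0.625, -0.184, -0.001], 0.73)]
dial_grip [([0.595, 0.196, 0.098], 0.64)]
dial_pointer [([0.635, -0.183, 0.001], 0.67), ([0.572, 0.209, 0.105], 0.55)]
timer_zero [([0.537, 0.207, 0.063], 0.95), ([0.566, 0.209, 0.104], 0.26)]
tray_handle [([0.627, -0.182, 0.097], 0.8)]
dryer [([0.638, -0.183, -0.002], 0.75)]
```

View pics/crop3.png

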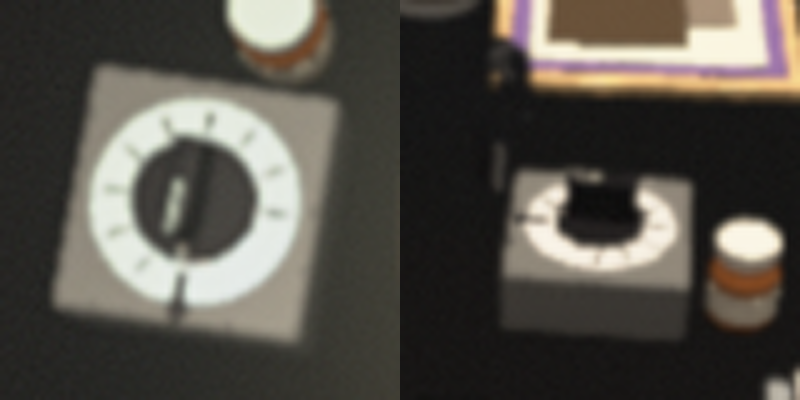

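The pointer's white line runs from crop (179,182) to (169,232), its disc line is at (182,248), and the zero stroke ends at (177,318). They look aligned, so I'll measure with parallax corrected.

```bash
python3 - <<'E'
from h import *
p=camera('top')
def crop(u0,v0,u1,v1):
    c=cv2.cvtColor(p['img'],cv2.COLOR_RGB2GRAY).astype(float)[v0:v1,u0:u1];return c
ang=lambda a,b:np.degrees(np.arctan2(b[1]-a[1],b[0]-a[0]))
f=lambda u,v,z:ray(p,(165+u/5-.4,125+v/5-.4),z)
print('bar',ang(f(179,182,.107),f(169,232,.107)),'zero stroke',ang(f(182,275,.06),f(177,318,.06)))
C=(.6010,.1980)
# bright line pixels inside the knob
g=crop(195,158,205,175);ys,xs=np.nonzero(g>110)
P=np.array([ray(p,(x+195,y+158),.107) for x,y in zip(xs,ys)])[:,:2]
P=P[np.hypot(*(P-C).T)<.031];v=np.linalg.svd(P-P.mean(0))[2][0];v*=np.sign(-v[0])
print(len(P),P.mean(0),'bar fit',np.degrees(np.arctan2(v[1],v[0])))
d=f(182,248,.069);print('disc',d,ang(C,d),'zero end',ang(C,f(177,318,.06)))
for l,z in(('tray_handle',0),):
    m=regions_of(p,'dryer')[0]['region'].astype(np.uint8)
    c=max(cv2.findContours(m,0,2)[0],key=cv2.contourArea);print(cv2.minAreaRect(c))
    m=regions_of(p,l)
    for r in m[:2]:
        ys,xs=np.nonzero(r['region']);print(r['confidence'],xs.min(),xs.max(),ys.min(),ys.max())
E
python3 - <<'E'
from h import *
p=camera('top')
a=cv2.resize(p['img'][30:170,280:400],None,fx=4,fy=4,interpolation=cv2.INTER_CUBIC)
save({'img':a},'crop4')
E
```

```text
bar 169.16448354609713 zero stroke 173.74408316807504
27 [0.58872239 0.20053822] bar fit 168.43927765200684
disc [0.57161817 0.20389548 0.069     ] 168.65423271676553 zero end 171.38887658324444
((338.8396911621094, 98.6771240234375), (86.23431396484375, 109.96965789794922), 2.337306022644043)
0.77 295 377 124 153
```

View pics/crop4.png

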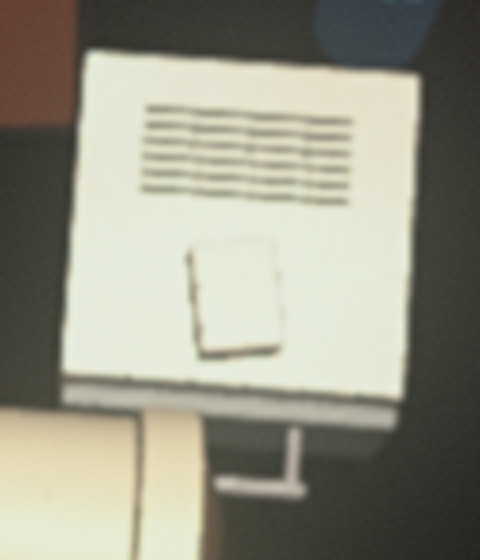

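The pointer reads about 168.7° and the zero mark about 170.5°, roughly 2° short and well inside 7°, so I'll leave the knob. The cabinet front edge from crop (62,375) to (405,400) gives a cabinet yaw of about -4°. I'll move above the handle with the jaws at 40 %.

```bash
python3 - <<'E'
from h import *
p=camera('top')
for u,v in((220,485),(303,493),(260,488.5)): print(ray(p,(280+u/4-.4,30+v/4-.4),.0985))
for P in ((.627,-.1825,.097),): print((px(p,P)-[280,30])*4)
E
python3 -m pendant '[[40,[25,-20,0],[0,0,-5]],[40,[60,-50,0],[0,0,-12]],[40,[100,-80,0],[0,0,-19]],[40,[140,-110,0],[0,0,-26]],[40,[165,-130,0],[0,0,-31]],[40,[175,-141,0],[0,0,-34.5]],[40,[175,-141,0],[0,0,-34.5]],[40,[175,-141,0],[0,0,-34.5]]]' 30
python3 - <<'E'
from h import *
s=camera('side')
save({'img':cv2.resize(s['img'][170:300,300:440],None,fx=4,fy=4,interpolation=cv2.INTER_CUBIC)},'crop5')
for P in ((.627,-.1825,.097),(.631,-.1226,.097),(.623,-.242,.097)): print((px(s,P)-[300,170])*4)
E
```

```text
[ 0.62563054 -0.18505874  0.0985    ]
[ 0.61852103 -0.24410834  0.0985    ]
[ 0.62246309 -0.21354384  0.0985    ]
[216. 484.]
time: 13.98
ee_pos: [0.6242, -0.181, 0.2098]
tcp_rot: [180.0, 0.2, -93.7]
wrist_force: [-0.3, 0.4, -0.0]
opening: 0.0341
[128. 272.]
[120. 224.]
[136. 324.]
```

View pics/crop5.png

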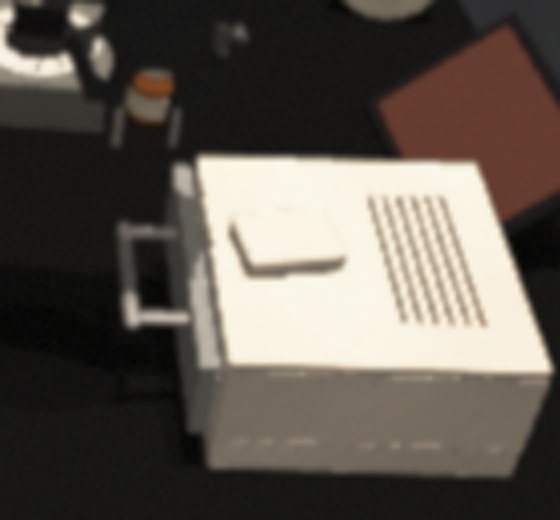

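The bar runs from crop (122,228) to (132,325), with its middle near (127,275), matching the estimate at (128,272). The open fingers hang above it at (118,125) and (175,125). I'll descend and grip.

```bash
python3 -m pendant '[[40,[0,-1,-30],[0,0,0]],[40,[0,-1,-60],[0,0,0]],[40,[0,-1,-85],[0,0,0]],[40,[0,-1,-105],[0,0,0]],[40,[0,-1,-120],[0,0,0]],[40,[0,-1,-133],[0,0,0]],[40,[0,-1,-133],[0,0,0]]]' 30
```

```text
time: 14.9
ee_pos: [0.6237, -0.1816, 0.0763]
tcp_rot: [179.9, 0.2, -93.7]
wrist_force: [0.2, -0.5, 0.5]
opening: 0.0344
```

```bash
python3 -m pendant '[[0,[0,0,0],[0,0,0]],[0,[0,0,0],[0,0,0]],[0,[0,0,0],[0,0,0]],[0,[0,0,0],[0,0,0]],[0,[0,0,0],[0,0,0]]]' 30
```

```text
time: 15.52
ee_pos: [0.6239, -0.1817, 0.0767]
tcp_rot: [180.0, 0.2, -93.7]
wrist_force: [0.5, -0.5, 3.9]
opening: -0.0002
```

The fingers closed on nothing, so I'll look.

```bash
python3 - <<'E'
from h import *
s=camera('side');p=camera('top')
a=cv2.resize(s['img'][190:290,300:400],None,fx=4,fy=4,interpolation=cv2.INTER_CUBIC)
b=cv2.resize(p['img'][80:180,280:380],None,fx=4,fy=4,interpolation=cv2.INTER_CUBIC)
save({'img':np.hstack([a,b])},'crop6')
for q in(s,p): print([(np.round(r['position'],3),r['confidence']) for r in pinpoint(q,'tray_handle')])
o=get_obs();print(o['ee_pos'],o['opening'])
E
```

```text
[(array([ 0.623, -0.182,  0.097]), 0.71), (array([ 0.595, -0.546,  0.003]), 0.56)]
[]
[ 0.62396659 -0.18167515  0.0766343 ] -7.327668841460601e-05
```

View pics/crop6.png

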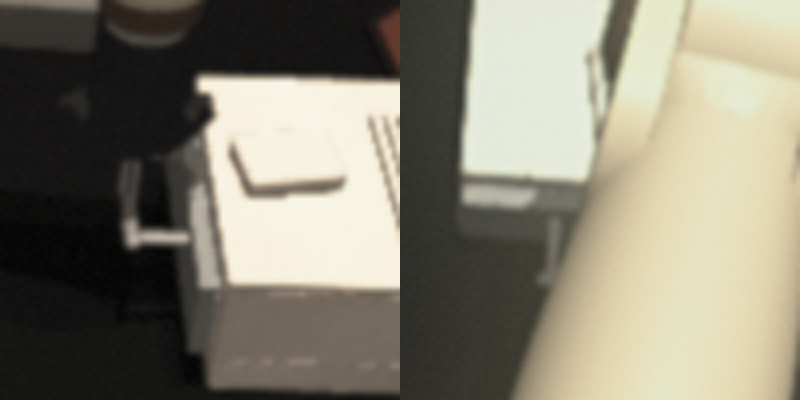

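```bash
python3 - <<'E'
from h import *
s=camera('side')
c=s['img'][205:260,310:365].astype(float)
c=np.clip((c/255)**.5*255*1.1,0,255).astype(np.uint8)
save({'img':cv2.resize(c,None,fx=10,fy=10,interpolation=cv2.INTER_CUBIC)},'crop7')
t=np.linalg.inv(s['cam_to_world'])
def f(P):
    T=t;k=T[:3,:3]@np.array(P)+T[:3,3];v=k[:2]/k[2];v=v*(1+s['k1']*(v@v));return np.round((np.array([s['fx']*v[0]+s['cx'],s['fy']*v[1]+s['cy']])-[310,205])*10+5)
for n,P in dict(tcp=(.624,-.182,.077),grasp=(.624,-.182,.0955),g30=(.624,-.182,.125),hmid=(.627,-.1825,.097),hfar=(.631,-.1226,.097),hnear=(.623,-.242,.097),back=(.64,-.182,.0955)).items(): print(n,f(P))
E
```

```text
tcp [212. 379.]
grasp [217. 339.]
g30 [225. 274.]
hmid [226. 337.]
hfar [209. 213.]
hnear [244. 468.]
back [265. 337.]
```

View pics/crop7.png

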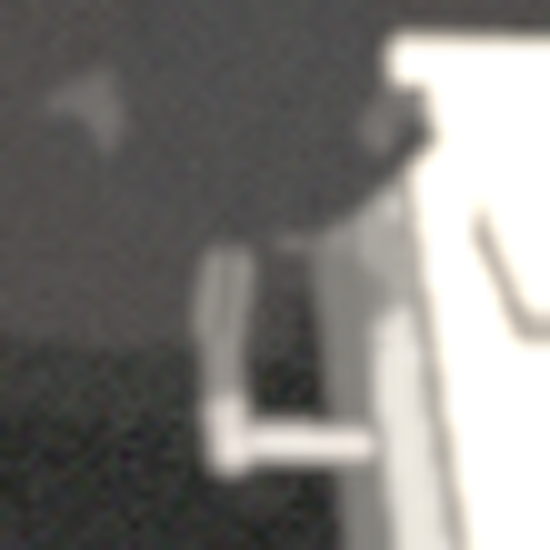

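The closed fingers at crop (225,245-340) line up with the bar, but I can't tell whether they hold it or sit on top of it. I'll try a short pull.

```bash
python3 -m pendant '[[0,[-5,0,0],[0,0,0]],[0,[-12,1,0],[0,0,0]],[0,[-20,1.5,0],[0,0,0]],[0,[-20,1.5,0],[0,0,0]]]' 30
python3 - <<'E'
from h import *
s=camera('side')
c=s['img'][205:260,310:365].astype(float)
c=np.clip((c/255)**.5*255*1.1,0,255).astype(np.uint8)
save({'img':cv2.resize(c,None,fx=10,fy=10,interpolation=cv2.INTER_CUBIC)},'crop8')
print([(np.round(r['position'],3),r['confidence']) for r in pinpoint(s,'tray_handle')])
E
```

```text
time: 16.27
ee_pos: [0.6031, -0.1801, 0.0766]
tcp_rot: [180.0, 0.2, -93.7]
wrist_force: [0.1, -0.0, 0.3]
opening: 0.0002
[(array([0.569, 0.209, 0.105]), 0.68), (array([ 0.623, -0.183,  0.096]), 0.59)]
```

View pics/crop8.png

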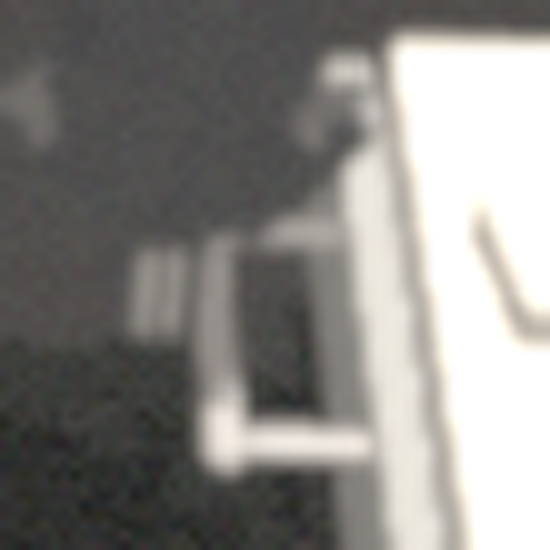

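The pull left the bar behind. The fingertips end at crop row 340, about bar height, so they closed on top of the bar and need to go deeper. The bar's near end moved only from (228,430) to (220,435), about 3 mm. I'll rise, re-centre and go about 20 mm lower.

```bash
python3 -m pendant '[[0,[0,0,30],[0,0,0]],[40,[0,0,50],[0,0,0]],[40,[10,-0.5,50],[0,0,0]],[40,[20,-1.5,50],[0,0,0]],[40,[20,-1.5,50],[0,0,0]],[40,[20,-1.5,30],[0,0,0]],[40,[20,-1.5,10],[0,0,0]],[40,[20,-1.5,-8],[0,0,0]],[40,[20,-1.5,-20],[0,0,0]],[40,[20,-1.5,-20],[0,0,0]]]' 30
```

```text
time: 17.62
ee_pos: [0.6232, -0.1815, 0.0555]
tcp_rot: [179.9, 0.2, -93.7]
wrist_force: [-0.5, 0.5, 0.4]
opening: 0.0343
```

```bash
python3 -m pendant '[[0,[0,0,0],[0,0,0]],[0,[0,0,0],[0,0,0]],[0,[0,0,0],[0,0,0]],[0,[0,0,0],[0,0,0]],[0,[0,0,0],[0,0,0]]]' 30
```

```text
time: 18.25
ee_pos: [0.6236, -0.1816, 0.0563]
tcp_rot: [180.0, 0.2, -93.7]
wrist_force: [0.3, 0.2, 6.0]
opening: 0.0096
```

The opening is 9.6 mm, so the bar is held. Now I'll pull.

```bash
python3 -m pendant '[[0,[-8,0.5,0],[0,0,0]],[0,[-20,1.5,0],[0,0,0]],[0,[-33,2.3,0],[0,0,0]],[0,[-46,3.2,0],[0,0,0]],[0,[-60,4.2,0],[0,0,0]],[0,[-73,5,0],[0,0,0]],[0,[-86,6,0],[0,0,0]],[0,[-100,7,0],[0,0,0]],[0,[-113,8,0],[0,0,0]],[0,[-125,8.7,0],[0,0,0]],[0,[-135,9.4,0],[0,0,0]],[0,[-143,10,0],[0,0,0]],[0,[-148,10.3,0],[0,0,0]],[0,[-148,10.3,0],[0,0,0]]]'
```

```text
time: 20.0
ee_pos: [0.4744, -0.167, 0.0562]
tcp_rot: [179.9, 0.7, -93.5]
wrist_force: [0.2, 26.3, 7.9]
opening: 0.0096
```

```bash
python3 -m pendant '[[0,[-3,0.2,0],[0,0,0]],[0,[-6,0.4,0],[0,0,0]],[0,[-9,0.6,0],[0,0,0]],[0,[-9,0.6,0],[0,0,0]]]'
```

```text
time: 20.5
ee_pos: [0.4715, -0.1664, 0.0565]
tcp_rot: [-179.3, 0.8, -93.5]
wrist_force: [39.3, 2.3, -18.6]
opening: 0.0097
```

The force rose to 39 N, so the tray is at its stop. I'll ease off, let go, rise, clear the view and check.

```bash
python3 -m pendant '[[0,[-1,0,0],[0,0,0]],[40,[-1,0,0],[0,0,0]],[40,[-1,0,0],[0,0,0]],[40,[-1,0,0],[0,0,0]],[40,[0,0,20],[0,0,0]],[40,[0,0,50],[0,0,0]],[40,[0,0,90],[0,0,0]],[40,[0,0,130],[0,0,0]],[40,[-10,30,160],[0,0,0]],[40,[-20,80,160],[0,0,0]],[40,[-40,130,160],[0,0,0]],[40,[-60,180,160],[0,0,0]],[40,[-80,220,160],[0,0,0]],[40,[-80,220,160],[0,0,0]],[40,[-80,220,160],[0,0,0]]]'
python3 - <<'E'
from h import *
p=camera('top');s=camera('side')
for q in(p,s):
    for l in('tray_handle','dryer','dial_pointer','dial_grip','timer_zero','jar','sprayer','sponge','brush','tub','dish','tube'):
        print(l,[(np.round(r['position'],3).tolist(),round(r['confidence'],2)) for r in pinpoint(q,l)[:3] if r['confidence']>.4])
a=p['img'][90:390,60:460];b=s['img'][120:320,180:446]
save({'img':np.hstack([cv2.resize(a,(400,300)),cv2.resize(b,(399,300))])},'fin')
E
```

```text
time: 22.38
ee_pos: [0.3916, 0.0534, 0.2165]
tcp_rot: [-179.3, 0.7, -93.4]
wrist_force: [1.3, 0.0, 0.3]
opening: 0.034
tray_handle [([0.474, -0.167, 0.099], 0.7)]
dryer [([0.627, -0.182, 0.0], 0.59)]
dial_pointer [([0.57, 0.203, 0.11], 0.9), ([0.151, 0.291, 0.109], 0.82), ([0.283, -0.271, 0.109], 0.8)]
dial_grip [([0.181, 0.291, 0.099], 0.87), ([0.604, 0.197, 0.098], 0.78), ([0.32, -0.275, 0.097], 0.69)]
timer_zero [([0.536, 0.208, 0.062], 0.78), ([0.254, -0.266, 0.056], 0.69), ([0.111, 0.293, 0.061], 0.62)]
jar [([0.709, 0.157, 0.004], 0.73), ([0.602, 0.194, 0.003], 0.41)]
sprayer [([0.601, -0.544, -0.0], 0.63)]
sponge [([0.75, -0.194, 0.122], 0.85)]
brush [([0.399, 0.011, 0.004], 0.82)]
tub [([0.398, -0.508, 0.001], 0.55)]
dish [([0.602, 0.2, 0.096], 0.63), ([0.415, 0.469, -0.001], 0.62)]
tube []
tray_handle [([0.47, -0.171, 0.096], 0.89), ([0.413, 0.471, -0.0], 0.66)]
dryer [([0.634, -0.181, -0.001], 0.77), ([0.471, -0.165, 0.096], 0.55)]
dial_pointer [([0.285, -0.271, 0.107], 0.76), ([0.57, 0.21, 0.102], 0.73), ([0.143, 0.29, 0.106], 0.49)]
dial_grip [([0.315, -0.276, 0.092], 0.94), ([0.598, 0.198, 0.098], 0.75), ([0.18, 0.288, 0.094], 0.64)]
timer_zero [([0.252, -0.267, 0.062], 0.67), ([0.534, 0.206, 0.061], 0.58)]
jar [([0.714, 0.155, 0.001], 0.61)]
sprayer [([0.594, -0.544, 0.001], 0.88)]
sponge [([0.748, -0.194, 0.127], 0.68)]
brush [([0.393, 0.009, 0.0], 0.89)]
tub [([0.392, -0.509, 0.001], 0.74)]
dish [([0.412, 0.473, 0.001], 0.61)]
tube [([0.348, 0.218, -0.002], 0.69)]
```

View pics/fin.png

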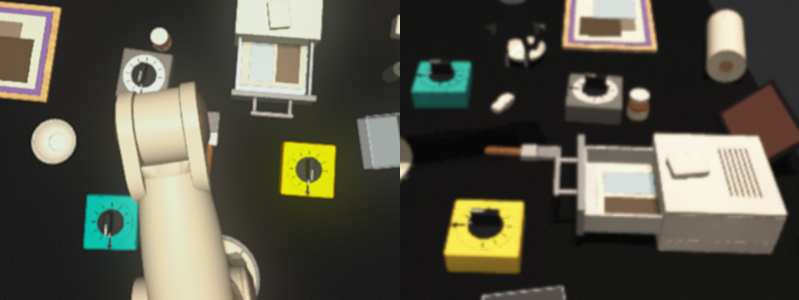

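The left half shows the tray open with its handle at (272,108) and the pointer at the zero mark near (145,75). The bystanders look unmoved, so I'll hand in.

```bash
python3 -c "
from workcell import *
print(get_obs()['time'],job_done())"
```

```text
the job is handed in; nothing more can be done
23.675 None
```

I turned the grey timer's knob about 250° anticlockwise to zero and let go, then pulled the tray out to its stop and released the handle. The job was handed in at 23.7 s of the 72 s allowed.

- **Knob:** measured about 2° short of the zero mark, against a 7° limit. The single estimates disagreed by a few degrees. The wrist could make the whole turn in one grip, so I did not have to take the knob afresh.
- **Tray:** the handle ended about 0.16 m from the cabinet's origin. The pull force rose to 39 N at the stop.
- **Bystanders:** all seven were re-found within about 6 mm of where they started, which is the networks' own error. The last picture shows the jar upright; I did not look closely at the spray bottle afterwards.
- **What went wrong:** my first grip on the handle was too shallow. The fingers closed on nothing just above the bar, and the test pull moved the tray about 3 mm. I gripped again 20 mm lower and that held.
- **Unexplained:** the fingertips looked about 20 mm higher in the pictures than the reported TCP height. The knob was probably gripped shallowly too, though it turned all the way.

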